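Show the blue splashback tile to the inspection camera

TASK

Take the blue tile out of the wooden rack and hold it up in the air for the inspection camera: its middle 20 cm straight in front of the lens, the glazed blue face towards the lens and square to its line of sight (the camera looks downwards at a slant, so the tile leans back to match), with one edge level. Finish while still holding it there, steady, without putting it down or letting go. Leave the other tiles and everything else on the counter where they are, and do not touch the camera.

Things in the scene. Friction and masses are not known exactly. Their poses are not given: they have to be found in the camera images.
- tile_blue: the blue wall tile, 100 x 100 x 10 mm, about 0.2 kg, standing on a thin edge in one of the rack's three slots (any of them). Origin at the middle of the tile; x points out of the glazed blue face (the other face, -x, is bare reddish terracotta), y along its width, z up to its top edge (50 mm above the origin). All four thin edges are blue.
- glaze_out (a point): a point in the air 100 mm straight out from the middle of the blue tile's glazed face; it moves with the tile, axes as the tile's
- view_point (a point): the point in the air 200 mm straight in front of the middle of the camera's lens, where the tile's middle belongs. Its x axis points back along the line of sight to the lens (so the tile's x should point the same way), y is level, z is upwards and leaning away from the camera. The line of sight dips 20 to 37 degrees below level; the point is 0.17 to 0.26 m above the counter
- lens (a point): the middle of the front of the camera's lens, axes as view_point's: x points from the lens back into the camera, along the line of sight
- camera: inspection camera, fixed: dark steel base 140 x 140 x 14 mm, steel post, and at 345 mm height a light grey box 75 x 62 x 58 mm with a black lens barrel (46 mm across) pointing out and down, orange tab on top; 390 mm high in all. Origin: in the base's underside, 20 mm from its middle towards the side it looks to; seen from above it looks along its own -x; z up
- rack: fixed wooden tile rack, 200 (x) x 130 (y) x 37 mm high; origin at the centre of its underside. Three slots 14 mm wide run along y at x = -60, 0 and +60 mm; the slot floor is 12 mm and the slot walls' tops 37 mm above the counter, so a tile's top edge is at 112 mm; the glazed faces look to the rack's +x
- tile_white: white tile, same size and axes as the blue one, in another slot; leave it there
- tile_green: green tile, same size and axes as the blue one, in another slot; leave it there
- mug: white mug, 80 mm across, 95 mm high, handle at its +y; origin at the centre of its underside; leave alone
- grout_jar: jar with a red lid, 84 mm across, 100 mm high; origin at the centre of its underside; leave alone
- scraper: spatula-like scraper lying flat along its own x; leave alone
- screwdriver: screwdriver lying along its own x; leave alone
Things that resemble listed ones, but are neither listed nor needed, are in the scene too. Leave any white look-alike of the rack alone.

How it is judged:
By the outcome, as a careful person would: the job done as asked, in the order asked, and still so for the second after the job is handed in, while the arm keeps its last pose, push and grip.
It also fails if it takes over 32 s, if anything falls off the work surface, if the arm or the gripper's body presses on something with over 40 N, if the wrist force passes 120 N, or if a joint passes its speed limit or range.

ROBOT

A 6-joint arm with a two-finger parallel gripper is mounted at the origin on the work surface. World frame = base frame: x ahead of the robot, y to its left, z up, the work surface at z = 0. Lengths are in m, angles in rad, forces in N, time in s.
With the tool pointing down it reaches from about 0.35 to 0.725 m from the base axis. Payload 6 kg.
Tool frame: the origin (TCP) lies at the very end of the fingers, on their centre line; the grasp point (between the pads) lies 19 mm behind it; z points along the fingers, y is the line along which they close (so a half turn about z gives the same grasp; the last joint's range is limited). The gripper opens to 85 mm and grips with 20 to 120 N. Pads are 22 mm wide; open, the fingers measure 114 mm over their backs; the gripper's body (76 mm by 85 mm) begins 54 mm behind the grasp point. The pads swing forward as they close: fully open they stand 13 mm farther back than shut.
Start: joints at [1.541, 0.04, 0.085, 0, -1.615, -0.334], TCP at [0.213, 0.561, 0.231] pointing down, gripper open.
Joint ranges: [-2.56, 2.56], [-1.29, 2.01], [-1.08, 1.49], [-3.29, 1.98], [-2.81, -0.18], [-2.99, 2.99]. Speed limits (rad/s): [2.57, 2.57, 3.01, 3.14, 3.14, 3.14].

INTERFACE

Orientations are given as a unit quaternion [w, x, y, z].
In Python, from workcell import env, camera, calibration, models gives the robot as it stands. The module is installed in compiled form; this text tells all that it offers.
- The arm moves only by the shell command python3 -m creep 'ROWS' [FORCE]. ROWS is JSON, a list of rows, each a list of 7 numbers: the shift along the tool's x, y, z in mm, then the turn, a rotation vector about the tool's x, y, z in degrees, then the opening, from 0 (shut) to 1 (fully open). A call has 1 to 5 rows; each row is the pose to reach, as a shift and turn from the pose commanded when the call began, along the tool's axes at that moment; what a row does not reach only later rows make up. A row lasts 1/8 s, in which the tool goes at most 62.5 mm and 10.7 degrees, less where a joint would pass 70% of its speed; a pose out of reach is approached as far as the arm can. A call with a gripper value outside its range is refused whole. The fingers move at their own pace and stop on an object; FORCE is the grip in N (left out, the last holds). Time passes only in rows, so rows that repeat a pose let the fingers close. It gives the time, the measured TCP pose, the force, the opening and the grip force at its end, in the units of the state.
- env.sense(): the state, without advancing time (a new reading comes with each control period).
- camera(name): name is "scene" or "side" or "wrist"; returns the picture (480x640x3 uint8, red, green, blue); there is no depth.
- calibration(name): a dict with "intrinsics" (3x3 intrinsics, pixels), "camera_from_world" (4x4, takes a point from world to camera coordinates); the wrist camera has in their place "hand_eye" (4x4, takes a point from camera to tool coordinates, whose origin is the TCP and whose axes are the flange's). Camera axes: x right, y down, z forward; pixel columns grow to the right and rows downward; lengths in m; the calibration is good to about 2 mm. The wrist camera is an equidistant fisheye: a pixel r from the principal point sees the ray r / f radians off the axis. A picture is of the moment at which its call begins: read the wrist's pose just before it. calibration takes no time and is no camera call.
- env.finish_job(): hands the job in; it is judged then, once.
Trained networks look in the newest picture that a camera, given by its name, has taken for a name from the list of things; names that differ only in an ending like _2 or _b are one class to them, and where a whole thing is asked for, a point or a joint stands for the part that bears it (a point fixed in the world has none). Each returns a list of dicts, best first, with "confidence" (0 to 1); they miss things now and then, are a little off and sometimes report something else, mostly with a low value. They report only what shows in the picture. A call takes as long as a camera call. They do not tell look-alikes from the thing itself.
- models.outline_of(camera, thing): "pixels" (480x640 bool, what is visible of it) and "bbox" ([centre column, centre row, width, height] in pixels, round what is visible of it).
The state is a dict: "clock": time; "joint_positions": joint angles; "joint_velocities": joint speeds; "tau": joint torques, N m; "ee_pos": TCP position; "ee_rot": TCP orientation; "force": force on the tool from outside, world axes, zero at the start; "wrist_torque": the same for the moment, N m; "width": finger opening in m; "grasp_force": force on a finger pad.
Only numpy, scipy, OpenCV 4.12 (cv2) and the standard library are available. Lean on these libraries where they do the work, as an engineer would, in place of code of your own. Each camera call takes 0.05 s, during which the arm holds its last target. There are 200 camera calls.

## Working session

There is one attempt and no reset: what is moved stays moved. The work goes in short steps, Python scripts to look and compute and a shell command to move; the robot and the scene stay as the last step left them, time stands still between calls to the robot, and variables do not carry over. Pictures are saved under pics/ and viewed, at most 10 in all, crops included, and the job is handed in when it is done.

```bash
mkdir -p pics
cat > h.py <<'E'
import numpy as np, cv2
from workcell import env, camera, calibration, models
from scipy.spatial.transform import Rotation as R
def snap(n,f):
    im=camera(n); cv2.imwrite('pics/'+f,im[:,:,::-1]); return im
def proj(n,P):
    c=calibration(n); P=np.atleast_2d(P); T=c['camera_from_world']; q=P@T[:3,:3].T+T[:3,3]
    u=q@np.array(c['intrinsics']).T; return u[:,:2]/u[:,2:]
def toolpose():
    s=env.sense(); q=s['ee_rot']; return np.array(s['ee_pos']),R.from_quat([q[1],q[2],q[3],q[0]]).as_matrix()
E
python3 - <<'E'
from h import *
a=snap('scene','s1.png'); b=snap('side','d1.png')
for n in('scene','side'):
    c=calibration(n); T=c['camera_from_world']; print(n,np.round(c['intrinsics'],1).tolist(),np.round(-T[:3,:3].T@T[:3,3],3),np.round(T[2,:3],2))
    for t in('tile_blue','rack','camera','lens','mug','grout_jar','tile_white','tile_green'):
        print(n,t,[(np.round(o['bbox']).astype(int).tolist(),round(o['confidence'],2)) for o in models.outline_of(n,t)])
s=env.sense();print(s['clock'],s['ee_rot'],s['width'])
c=calibration('wrist');print(c)
E
```

```text
scene [[498.7, 0.0, 320.4], [0.0, 498.7, 241.4], [0.0, 0.0, 1.0]] [ 1.183 -0.196  1.188] [-0.56  0.15 -0.82]
scene tile_blue [([415, 265, 39, 22], 0.69)]
scene rack [([409, 263, 60, 62], 0.92), ([396, 193, 67, 54], 0.89), ([344, 314, 53, 72], 0.64), ([411, 246, 40, 27], 0.31), ([220, 318, 50, 58], 0.26)]
scene camera [([238, 351, 85, 124], 0.77)]
scene lens []
scene mug [([514, 293, 49, 40], 0.92), ([413, 247, 39, 24], 0.4)]
scene grout_jar [([167, 265, 40, 42], 0.59)]
scene tile_white [([413, 245, 40, 22], 0.81), ([220, 317, 51, 57], 0.56)]
scene tile_green [([408, 228, 40, 23], 0.56)]
side [[549.0, 0.0, 316.7], [0.0, 549.0, 239.5], [0.0, 0.0, 1.0]] [-0.154 -0.741  0.908] [ 0.55  0.6  -0.58]
side tile_blue [([268, 238, 23, 46], 0.86)]
side rack [([244, 262, 90, 50], 0.96), ([336, 281, 92, 57], 0.79), ([151, 289, 99, 63], 0.57)]
side camera []
side lens []
side mug [([258, 195, 28, 39], 0.76), ([480, 202, 64, 44], 0.24)]
side grout_jar [([407, 442, 49, 68], 0.69)]
side tile_white [([247, 244, 26, 52], 0.75)]
side tile_green [([225, 250, 20, 47], 0.65)]
0.9 [ 4.04453566e-05  9.83505032e-01 -1.80880761e-01  1.07235830e-06] 0.0855454861432503
{'intrinsics': array([[371.64829954,   0.        , 323.18163204],
       [  0.        , 371.64829954, 237.61087224],
       [  0.        ,   0.        ,   1.        ]]), 'hand_eye': array([[ 8.99737780e-04, -9.65222371e-01, -2.61428700e-01,
         6.59245642e-02],
       [ 9.99999530e-01,  9.62688714e-04, -1.12731790e-04,
        -9.81699791e-05],
       [ 3.60485705e-04, -2.61428476e-01,  9.65222784e-01,
        -1.43058962e-01],
       [ 0.00000000e+00,  0.00000000e+00,  0.00000000e+00,
         1.00000000e+00]])}
```

View pics/s1.png

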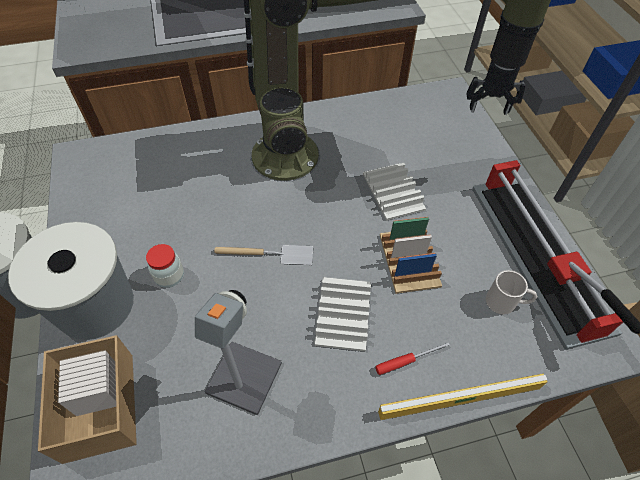

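View pics/d1.png

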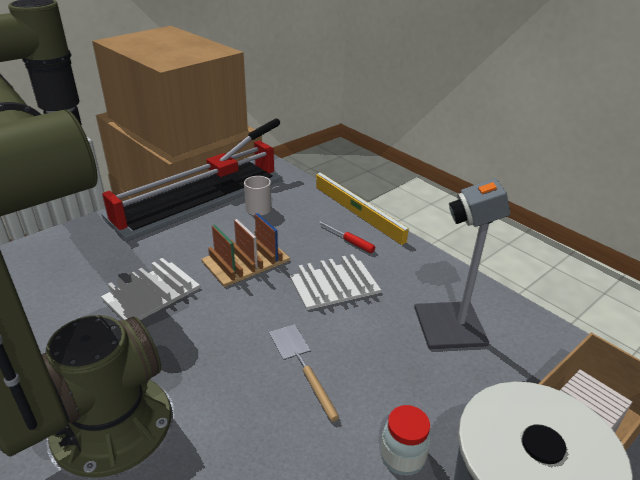

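The scene picture shows the robot base at (285,160). The only wooden rack with tiles is at (409,263), with green, white and blue tiles from back to front and blue at (415,265). White look-alike racks are at (396,193) and (344,314). The inspection camera's head is at (222,315) and its lens at (238,298). In the side picture the wooden rack is at (244,262), the blue tile at (268,238) and the camera's lens at (460,211). I'll confirm with one enlarged composite.

Run:
```python
import cv2,numpy as np
s=cv2.imread('pics/s1.png');d=cv2.imread('pics/d1.png')
def c(im,x,y,w,h):return cv2.resize(im[y:y+h,x:x+w],(400,300),interpolation=cv2.INTER_CUBIC)
# 80x60 crops x5
cv2.imwrite('pics/c1.png',np.vstack([np.hstack([c(s,370,213,80,60),c(d,205,208,80,60)]),np.hstack([c(s,185,275,80,60),c(d,440,170,80,60)])]))
```

```text
(no output)
```

View pics/c1.png

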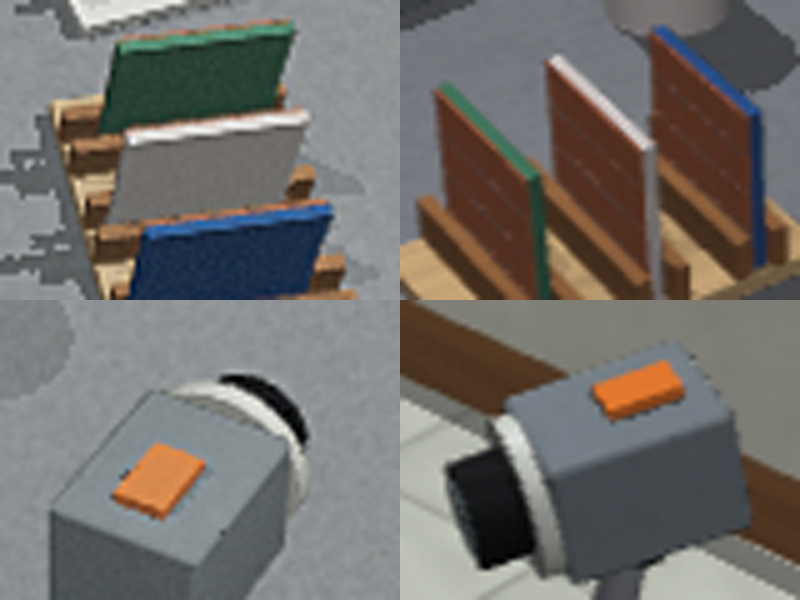

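```bash
cat > fit.py <<'E'
from h import *
from scipy.optimize import least_squares
def px(o,p): return (np.array(p,float)+.5)/5-.5+o
S1,D1,S2,D2=map(np.array,([370,213],[205,208],[185,275],[440,170]))
# corners A(-x,-y) B(+x,-y) C(-x,+y) D(+x,+y), top
T={'blue':([(150,229),(146,241),(325,205),(331,214)],[(351,116),(361,108),(252,38),(262,29)]),
'white':([(128,130),(127,145),(308,112),(306,125)],[(245,150),(255,144),(146,66),(155,57)]),
'green':([(121,40),(117,53),(292,21),(291,33)],[(131,182),(142,175),(36,92),(46,85)])}
names=list(T)
def rot(a): return np.array([[np.cos(a),-np.sin(a)],[np.sin(a),np.cos(a)]])
def corners(x,y,a):
    q=np.array([(-5,-50),(5,-50),(-5,50),(5,50)])/1e3@rot(a).T+[x,y]; return np.c_[q,np.full(4,.112)]
def f(p):
    r=[]
    for i,n in enumerate(names):
        P=corners(*p[3*i:3*i+3]); 
        r+=[proj('scene',P)-px(S1,T[n][0]),proj('side',P)-px(D1,T[n][1])]
    return np.array(r).ravel()
s=least_squares(f,[.5,.25,0]*3,loss='soft_l1')
for i,n in enumerate(names): print(n,np.round(s.x[3*i:3*i+2],4),'yaw',np.degrees(s.x[3*i+2]).round(1))
print('rms px',np.sqrt(np.mean(f(s.x)**2)))
# camera head: box local x back (into camera), y, z
sc=[((-1,-1,1),(152,92)),((1,-1,1),(50,210)),((-1,1,1),(288,140)),((1,1,1),(195,268)),((-1,1,-1),(285,243))]
sd=[((-1,-1,1),(155,173)),((-1,1,1),(108,104)),((1,1,1),(280,42)),((1,-1,1),(335,113)),((-1,-1,-1),(175,282)),((1,-1,-1),(350,225))]
def frame(yaw,dip): return R.from_euler('ZY',[yaw,-dip]).as_matrix()  # x -> up-back
def box(p,sy,l): return p[:3]+(np.array(l)*[.0375,sy[0]/2,sy[1]/2])@frame(p[3],p[4]).T
def run(sy):
    def g(p):
        return np.concatenate([(proj('scene',box(p,sy,[a for a,_ in sc]))-px(S2,[b for _,b in sc])).ravel(),
         (proj('side',box(p,sy,[a for a,_ in sd]))-px(D2,[b for _,b in sd])).ravel(),
         (proj('side',p[:3]-p[5]*frame(p[3],p[4])[:,0])-px(D2,[(67,217)])).ravel()])
    s=least_squares(g,[.6,-.15,.345,-.3,.5,.08]);return s.x,np.sqrt(np.mean(g(s.x)**2)),g(s.x)
for sy in ((.062,.058),(.058,.062)):
    p,e,r=run(sy);F=frame(p[3],p[4]);lens=p[:3]-p[5]*F[:,0]
    print(sy,'ctr',p[:3].round(4),'yaw,dip',np.degrees(p[3:5]).round(1),'L',p[5].round(4),'rms',e.round(2),'lens',lens.round(4),'view',(lens-.2*F[:,0]).round(4))
    print(r.reshape(-1,2).round(1).tolist())
E
python3 fit.py
```

```text
blue [0.5556 0.2358] yaw -4.8
white [0.4961 0.247 ] yaw -5.6
green [0.4371 0.2617] yaw -5.5
rms px 0.9420794673030897
(0.062, 0.058) ctr [ 0.7316 -0.2675  0.3397] yaw,dip [-35.4  20. ] L 0.0664 rms 0.99 lens [ 0.6808 -0.2313  0.3169] view [ 0.5276 -0.1224  0.2484]
[[-1.0, -1.0], [-1.5, 0.5], [1.2, -0.3], [0.6, 0.2], [0.7, 0.9], [-0.9, 0.7], [-1.7, -1.6], [0.0, -1.5], [0.9, -0.1], [-0.3, 1.8], [1.4, 1.0], [-0.1, -0.2]]
(0.058, 0.062) ctr [ 0.7323 -0.2673  0.3384] yaw,dip [-34.6  19.4] L 0.0664 rms 1.0 lens [ 0.6808 -0.2317  0.3163] view [ 0.5256 -0.1246  0.2497]
[[-0.3, -0.8], [-0.2, 1.2], [0.2, -1.1], [0.1, -0.1], [-0.1, 1.4], [-1.0, -0.3], [-1.5, -1.5], [0.2, -1.4], [0.7, -1.0], [-0.4, 2.3], [1.1, 1.6], [0.1, 0.2]]
```

```bash
cat > go.py <<'E'
from h import *
def delta(P,Rt):
    p,r=toolpose(); s=env.sense()
    print('t',s['clock'],'p',p.round(4),'w',round(s['width'],4),'gf',s['grasp_force'],'shift mm',(1e3*r.T@(np.array(P)-p)).round(1),'turn',np.degrees(R.from_matrix(r.T@Rt).as_rotvec()).round(1), 'F',np.round(s['force'],1))
def toolR(F): # F tile frame columns x,y,z
    return np.c_[-F[:,1],-F[:,0],-F[:,2]]
def yawF(deg): return R.from_euler('z',deg,degrees=True).as_matrix()
E
python3 -c "
from go import *
delta([.5556,.2358,.20],toolR(yawF(-5.4)))"
```

```text
t 0.9 p [0.2135 0.5607 0.2313] w 0.0855 gf 0.0 shift mm [435.4 181.9  31.3] turn [ 0.  -0.  74.6] F [-0.3  1.1  0.3]
```

```bash
python3 -m creep '[[55,23,0,0,0,10,0.5],[110,46,0,0,0,20,0.5],[165,69,0,0,0,30,0.5],[220,91,5,0,0,40,0.5],[275,115,10,0,0,50,0.5]]' 40
python3 -c "
from go import *
delta([.5556,.2358,.20],toolR(yawF(-5.4)))"
```

```text
clock: 1.52
ee_pos: [0.4307, 0.354, 0.2214]
ee_rot: [-0.0, 0.813, -0.582, -0.0]
force: [0.6, 0.8, -0.4]
width: 0.0431
grasp_force: 0.0
t 1.525 p [0.4307 0.354  0.2214] w 0.0431 gf 0.0 shift mm [152.2 -80.   21.4] turn [-0.   0.  24.2] F [ 0.6  0.8 -0.4]
```

```bash
python3 -m creep '[[50,-27,7,0,0,8,0.5],[100,-54,14,0,0,16,0.5],[152,-80,21,0,0,24,0.5],[152,-80,21,0,0,24,0.5]]' 40
python3 - <<'E'
from go import *
p,r=toolpose(); im=snap('wrist','w1.png')
P=[.5556,.2358,.2]; delta(P,toolR(yawF(-5.4)))
c=calibration('wrist');H=c['hand_eye'];K=c['intrinsics']
def wp(X):
    t=(np.atleast_2d(X)-p)@r; q=(t-H[:3,3])@H[:3,:3]; n=np.linalg.norm(q[:,:2],axis=1); th=np.arctan2(n,q[:,2]); return q[:,:2]/n[:,None]*th[:,None]*K[0,0]+K[:2,2]
cs=np.array([(-5,-50),(5,-50),(-5,50),(5,50)])/1e3@yawF(-5.4)[:2,:2].T+P[:2]
print(wp(np.c_[cs,np.full(4,.112)]).round(1).tolist())
for o in models.outline_of('wrist','tile_blue'): print(o['bbox'],o['confidence'])
E
```

```text
clock: 2.02
ee_pos: [0.5567, 0.2348, 0.1988]
ee_rot: [-0.001, -0.674, 0.739, -0.0]
force: [0.4, 0.3, 0.6]
width: 0.0429
grasp_force: 0.0
t 2.075 p [0.5558 0.2364 0.1994] w 0.0424 gf 0.0 shift mm [ 0.6  0.2 -0.6] turn [ 0.1 -0.1  0.4] F [ 0.  -0.4  0.3]
[[333.0, 166.7], [316.8, 166.6], [331.4, 314.1], [316.8, 314.1]]
[330.2, 238.3, 18.4, 154.4] 0.77
```

View pics/w1.png

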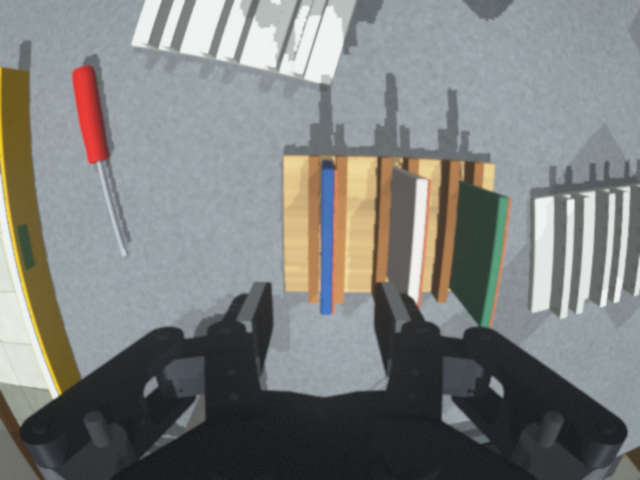

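The blue tile's top edge is at columns 321–334, rows 162–313. It stands alone in the leftmost slot and runs parallel to the finger pads. It sits about 2 mm towards tool +x and 1.5 mm towards tool +y of my estimate.

```bash
python3 -m creep '[[1,1,50,0,0,0,0.5],[3,2,100,0,0,0,0.5],[3,2,121,0,0,0,0.5],[3,2,121,0,0,0,0.5]]' 40
python3 -m creep '[[0,0,0,0,0,0,0],[0,0,0,0,0,0,0],[0,0,0,0,0,0,0],[0,0,0,0,0,0,0]]' 60
```

```text
clock: 2.62
ee_pos: [0.5513, 0.2358, 0.0779]
ee_rot: [-0.001, -0.677, 0.736, 0.0]
force: [0.8, -0.5, 0.9]
width: 0.0429
grasp_force: 0.0
clock: 3.12
ee_pos: [0.5537, 0.2361, 0.0816]
ee_rot: [0.002, -0.677, 0.736, -0.0]
force: [-0.5, 2.6, 6.1]
width: 0.0091
grasp_force: 59.9
```

```bash
python3 -m creep '[[0,0,-25,0,0,0,0],[0,0,-60,0,0,0,0],[0,0,-105,0,0,0,0],[0,0,-150,0,0,0,0],[0,0,-150,0,0,0,0]]' 60
python3 - <<'E'
from go import *
F=R.from_euler('ZY',[-35,-20],degrees=True).as_matrix()
c=np.array([.527,-.123,.249])
snap('side','d2.png'); im=snap('scene','s2.png')
delta(c+.016*F[:,2],toolR(F))
delta(c+.016*F[:,2]-.10*F[:,0]+[0,0,.0],toolR(F))
E
```

```text
clock: 3.75
ee_pos: [0.554, 0.2357, 0.2338]
ee_rot: [0.003, -0.677, 0.736, -0.001]
force: [0.1, 1.2, -3.5]
width: 0.0092
grasp_force: 59.1
t 3.85 p [0.5524 0.2354 0.2284] w 0.009 gf 59.12578046321869 shift mm [ 3.565e+02 -2.000e-01 -3.570e+01] turn [19.6  5.3 29.8] F [-0.3  0.4 -4.5]
t 3.85 p [0.5524 0.2354 0.2284] w 0.009 gf 59.12578046321869 shift mm [309.3  81.   -1.3] turn [19.6  5.3 29.8] F [-0.3  0.4 -4.5]
```

```bash
python3 -m creep '[[40,10,-10,2,0.5,3,0],[90,24,-10,5,1.5,8,0],[140,37,-10,8,2,13,0],[190,50,-10,12,3,18,0],[240,63,-5,15,4,23,0]]' 60
python3 - <<'E'
from go import *
F=R.from_euler('ZY',[-35,-20],degrees=True).as_matrix()
c=np.array([.527,-.123,.249])
delta(c+.016*F[:,2]-.10*F[:,0]+[0,0,.0],toolR(F))
E
```

```text
clock: 4.47
ee_pos: [0.4684, -0.0002, 0.2323]
ee_rot: [0.061, -0.51, 0.85, -0.119]
force: [0.6, -0.4, -3.3]
width: 0.009
grasp_force: 59.5
t 4.475 p [ 4.684e-01 -2.000e-04  2.323e-01] w 0.009 gf 59.470134973526 shift mm [68.7 -9.6  6.4] turn [4.5 1.1 6.7] F [ 0.6 -0.4 -3.3]
```

```bash
python3 -m creep '[[35,-5,3,2,0.5,3,0],[69,-10,6,4.5,1,6.7,0],[69,-10,6,4.5,1,6.7,0],[69,-10,6,4.5,1,6.7,0]]' 60
python3 - <<'E'
from go import *
F=R.from_euler('ZY',[-35,-20],degrees=True).as_matrix()
c=np.array([.527,-.123,.249])
p,r=toolpose();im=snap('wrist','w2.png'); np.savez('w2.npz',p=p,r=r)
a=snap('scene','s3.png');b=snap('side','d3.png')
delta(c+.016*F[:,2],toolR(F))
cr=lambda im,x,y:cv2.resize(im[y:y+120,x:x+160,::-1],(400,300),interpolation=cv2.INTER_CUBIC)
u=proj('scene',[c-.05*F[:,0]])[0].astype(int)-[80,60]; v=proj('side',[c])[0].astype(int)-[80,60]
print(u,v)
cv2.imwrite('pics/c2.png',np.vstack([np.hstack([cr(a,*u),cr(b,*v)]),np.hstack([cv2.resize(im[:,:,::-1],(400,300),interpolation=cv2.INTER_AREA)]*1+[cr(a,180,280)])]))
E
```

```text
clock: 4.97
ee_pos: [0.4468, -0.0646, 0.2309]
ee_rot: [0.081, -0.456, 0.873, -0.152]
force: [-0.2, 0.6, -3.9]
width: 0.0091
grasp_force: 59.5
t 5.125 p [ 0.4472 -0.0643  0.2316] w 0.0088 gf 59.45861577987671 shift mm [  2.7 -99.    1.3] turn [0.1 0.2 0.2] F [-0.  -0.9 -2.2]
[203 174] [278 184]
```

View pics/c2.png

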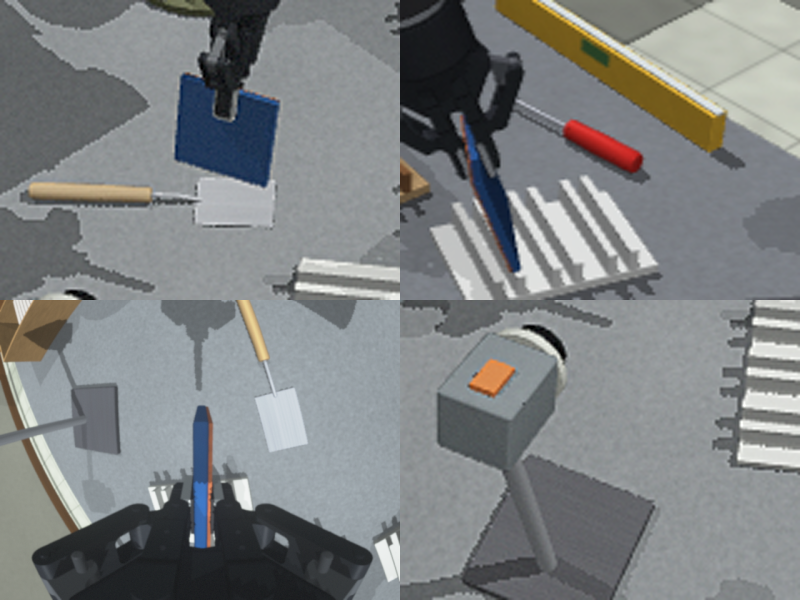

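View pics/w2.png

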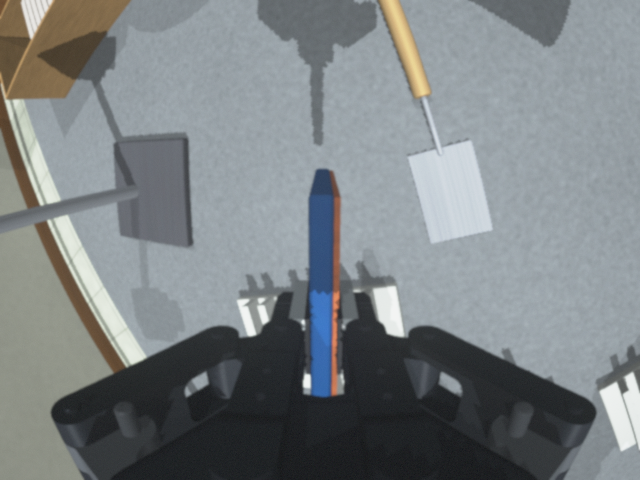

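The tile is gripped upright between the pads, blue face towards the camera. The wrist view shows the camera's steel base with corners near (117,142), (187,136), (190,245) and (121,236). From these I'll get the camera's yaw and symmetry plane, then zoom on the head for its tilt.

Run:
```python
from h import *
d=np.load('w2.npz');p,r=d['p'],d['r']
c=calibration('wrist');H=c['hand_eye'];K=c['intrinsics']
def ray(uv,z):
    v=(np.array(uv,float)-K[:2,2])/K[0,0];th=np.linalg.norm(v);q=np.r_[v/th*np.sin(th),np.cos(th)]
    o=r@H[:3,3]+p; w=r@H[:3,:3]@q; return (o+w*(z-o[2])/w[2])[:2]
im=cv2.imread('pics/w2.png')
cor=np.array([[117,142],[187,136],[190,245],[121,236]],np.float32).reshape(-1,1,2)
W=np.array([ray(u,.014) for u in cor.reshape(-1,2)]);print('wrist base',W.round(4).tolist(),'ctr',W.mean(0).round(4))
print([ (np.linalg.norm(W[i]-W[i-1]).round(4),np.degrees(np.arctan2(*(W[i]-W[i-1])[::-1])).round(1)) for i in range(4)])
# scene base corners from crop (180,280) x2.5 : left, top?, right, bottom hidden
T=calibration('scene');M=T['camera_from_world'];Ks=T['intrinsics']
for u,v in [(530,155),(655,205),(465,280)]:
    q=M[:3,:3].T@np.linalg.inv(Ks)@[(u-400+.5)/2.5-.5+180,(v+.5)/2.5-.5+280,1];o=-M[:3,:3].T@M[:3,3];print('scene',(u,v),(o+q*(.014-o[2])/q[2])[:2].round(4))
b=cv2.imread('pics/d3.png');a=cv2.imread('pics/s3.png')
cr=lambda im,x,y:cv2.resize(im[y:y+75,x:x+100],(800,600),interpolation=cv2.INTER_CUBIC)
cv2.imwrite('pics/c3.png',cr(b,430,165));
```

```text
wrist base [[0.7239, -0.3489], [0.6119, -0.2697], [0.6957, -0.1608], [0.8122, -0.2406]] ctr [ 0.7109 -0.255 ]
[(np.float64(0.1397), np.float64(-129.2)), (np.float64(0.1371), np.float64(144.7)), (np.float64(0.1374), np.float64(52.4)), (np.float64(0.1413), np.float64(-34.4))]
scene (530, 155) [ 0.6245 -0.2716]
scene (655, 205) [ 0.7078 -0.1608]
scene (465, 280) [ 0.7354 -0.3509]
```

View pics/c3.png

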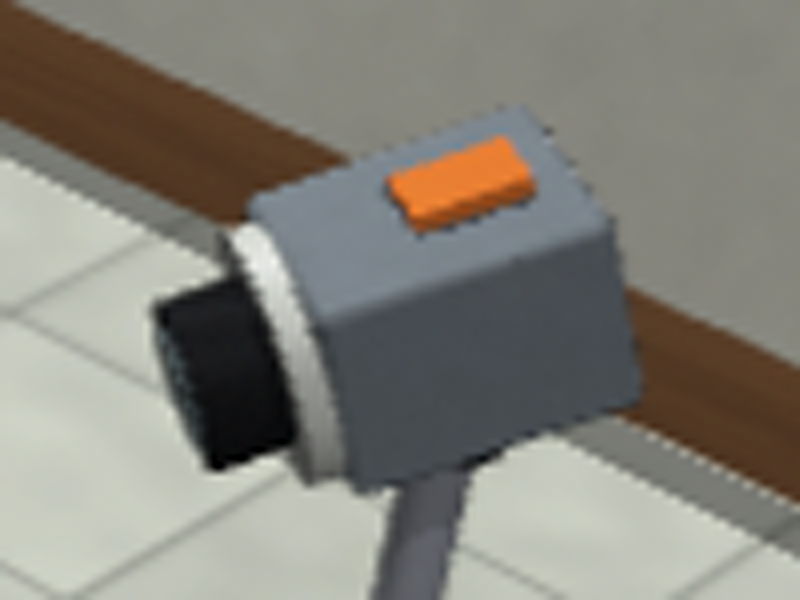

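```bash
cat > fit2.py <<'E'
from h import *
from scipy.optimize import least_squares
px=lambda k,o,p:(np.array(p,float)+.5)/k-.5+np.array(o)
sc=[((-1,-1,1),(152,92)),((1,-1,1),(50,210)),((-1,1,1),(288,140)),((1,1,1),(195,268)),((-1,1,-1),(285,243))]
sd=[((-1,-1,1),(325,325)),((-1,1,1),(248,200)),((1,1,1),(525,108)),((1,-1,1),(612,222)),((-1,-1,-1),(358,490)),((1,-1,-1),(640,400))]
US=px(5,[185,275],[b for _,b in sc]);UD=px(8,[430,165],[b for _,b in sd]);UR=px(8,[430,165],[(153,302),(212,471)])
A=np.array([a for a,_ in sc]);B=np.array([a for a,_ in sd])
base=np.array([.7190,-.2557])
def frame(yaw,dip): return R.from_euler('ZY',[yaw,-dip]).as_matrix()
hb=np.array([.0375,.031,.029])
def model(p):
    F=frame(p[3],p[4]);k=hb*p[6]; P=lambda l:p[:3]+(l*k)@F.T; lens=p[:3]-p[5]*F[:,0]
    return F,P,lens
def g(p,prior=True):
    F,P,lens=model(p); n=np.array([-np.sin(p[3]),np.cos(p[3])])
    r=[(proj('scene',P(A))-US).ravel(),(proj('side',P(B))-UD).ravel(),(proj('side',lens+.023*np.array([F[:,2],-F[:,2]]))-UR).ravel(),[(p[6]-.98)/.015]]
    if prior:r.append([(np.degrees(p[3])+36.3)/1.,(p[:2]-base)@n/.002])
    return np.concatenate(r)
if __name__=='__main__':
  for pr in (False,True):
    s=least_squares(g,[.7,-.25,.345,-.6,.5,.08,1],args=(pr,),loss='soft_l1');p=s.x;F,P,lens=model(p)
    print('ctr',p[:3].round(4),'yaw dip',np.degrees(p[3:5]).round(1),'L,s',p[5:].round(4),'lens',lens.round(4),'view',(lens-.2*F[:,0]).round(4),'se',np.degrees(np.sqrt(np.diag(np.linalg.inv(s.jac.T@s.jac))))[3:5].round(2))
    print(g(p,pr)[:26].reshape(-1,2).round(1).tolist(),g(p,pr)[26:].round(2))
  np.save('cam.npy',p)
E
python3 fit2.py
```

```text
ctr [ 0.731  -0.2672  0.34  ] yaw dip [-35.8  20.1] L,s [0.0671 0.9573] lens [ 0.6799 -0.2303  0.3169] view [ 0.5277 -0.1204  0.2482] se [0.96 0.96]
[[-0.5, -0.2], [-0.3, 0.1], [0.3, 0.3], [0.3, -0.5], [-0.2, 0.6], [-0.3, -0.6], [-0.2, -0.3], [-0.1, -0.5], [0.1, 0.2], [0.1, 0.7], [0.1, 0.4], [1.5, 1.4], [-1.7, -1.9]] [-1.51]
ctr [ 0.7312 -0.2671  0.34  ] yaw dip [-36.1  20.2] L,s [0.0671 0.9573] lens [ 0.6803 -0.23    0.3168] view [ 0.5286 -0.1194  0.2479] se [0.71 0.96]
[[-0.3, -0.1], [-0.2, 0.1], [0.5, 0.5], [0.3, -0.4], [-0.1, 0.7], [-0.4, -0.7], [-0.1, -0.4], [-0.1, -0.6], [0.1, 0.2], [0.0, 0.7], [0.1, 0.4], [1.5, 1.3], [-1.8, -2.0]] [-1.52  0.22 -1.02]
```

```bash
cat > tgt.py <<'E'
from go import *
F=R.from_euler('ZY',[-36.1,-20.5],degrees=True).as_matrix()
c=np.array([.6803,-.2300,.3168])-.2*F[:,0]
if __name__=='__main__': delta(c+.016*F[:,2],toolR(F))
E
python3 tgt.py
```

```text
t 5.125 p [ 0.4472 -0.0643  0.2316] w 0.0088 gf 59.45861577987671 shift mm [ -1.3 -97.8   3.3] turn [0.6 0.6 1.2] F [-0.  -0.9 -2.2]
```

```bash
python3 -m creep '[[0,-30,1,0.2,0.2,0.4,0],[0,-60,2,0.4,0.4,0.8,0],[-1,-85,3,0.6,0.6,1.2,0],[-1,-98,3,0.6,0.6,1.2,0],[-1,-98,3,0.6,0.6,1.2,0]]' 60
python3 - <<'E'
from tgt import *
delta(c+.016*F[:,2],toolR(F))
a=snap('scene','s4.png');b=snap('side','d4.png')
u=proj('scene',[c])[0].astype(int)-[30,45]; v=proj('side',[c])[0].astype(int)-[30,45]
print(u,v)
cr=lambda im,o:cv2.resize(im[o[1]:o[1]+90,o[0]:o[0]+60,::-1],(400,600),interpolation=cv2.INTER_CUBIC)
cv2.imwrite('pics/c4.png',np.hstack([cr(a,u),cr(b,v)]))
E
```

```text
clock: 5.75
ee_pos: [0.5243, -0.1172, 0.2623]
ee_rot: [0.08, -0.446, 0.877, -0.159]
force: [-0.5, -0.5, -3.3]
width: 0.0091
grasp_force: 59.7
t 5.75 p [ 0.5243 -0.1172  0.2623] w 0.0091 gf 59.65194582939148 shift mm [-0.8  0.7  0.4] turn [ 0. -0. -0.] F [-0.5 -0.5 -3.3]
[247 201] [328 199]
```

View pics/c4.png

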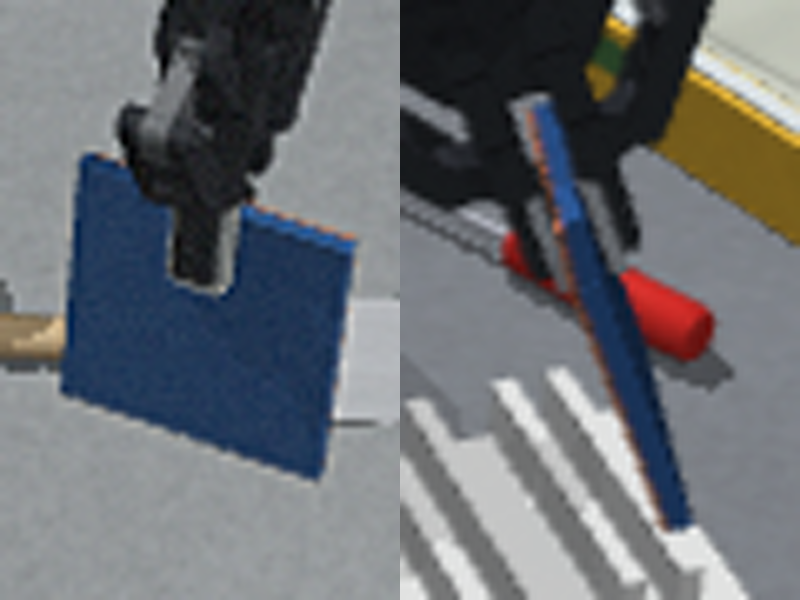

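```bash
cat > tfit.py <<'E'
from tgt import *
from scipy.optimize import least_squares
k=20/3;px=lambda o,p:(np.array(p,float)+.5)/k-.5+np.array(o)
sc={(1,-1,1):(82,158),(1,1,1):(353,248),(1,-1,-1):(62,392),(1,1,-1):(320,480)}
sd={(1,1,1):(148,98),(-1,1,1):(130,110),(-1,-1,1):(158,230),(1,-1,1):(180,217),(-1,-1,-1):(264,528),(1,-1,-1):(290,522)}
h=np.array([.005,.05,.05])
def g(x):
    Q=F@R.from_rotvec(x[3:]).as_matrix(); P=lambda d:c+F@x[:3]+(np.array(list(d))*h)@Q.T
    return np.concatenate([(proj('scene',P(sc))-px([247,201],list(sc.values()))).ravel(),(proj('side',P(sd))-px([328,199],list(sd.values()))).ravel()])
s=least_squares(g,np.zeros(6),loss='soft_l1');se=np.sqrt(np.diag(np.linalg.inv(s.jac.T@s.jac)))*.5
print('offset in view axes mm',(s.x[:3]*1e3).round(1),'turn',np.degrees(s.x[3:]).round(1),'se',(se[:3]*1e3).round(1),np.degrees(se[3:]).round(1)); print(s.fun.reshape(-1,2).round(1).tolist())
E
python3 tfit.py; python3 -c "
from h import *
for j in 'a':
  import json;print(np.round(env.sense()['joint_positions'],3))
for n in('scene','side'): print(n,[(o['bbox'],round(o['confidence'],2)) for o in models.outline_of(n,'tile_blue')])"
```

```text
offset in view axes mm [-0.8  2.1 -2.6] turn [-2.8 -0.1  0.4] se [0.6 0.7 0.7] [0.9 0.8 0.8]
[[0.9, -0.5], [1.2, 0.9], [-0.7, -1.3], [-0.7, 0.2], [0.0, -0.8], [-1.8, -1.0], [0.6, 6.6], [2.2, 6.9], [-0.6, 0.0], [0.2, -0.6]]
[ 0.348 -0.426 -0.406  0.299 -1.393 -1.002]
scene [([275.1, 247.6, 38.0, 49.1], 0.68), ([221.2, 320.6, 48.3, 53.6], 0.44)]
side [([244.1, 256.6, 88.0, 58.1], 0.75), ([360.6, 249.1, 26.2, 65.0], 0.74)]
```

```bash
sed -i 's/(-1,-1,1):(158,230),(1,-1,1):(180,217),//' tfit.py; python3 tfit.py
```

```text
offset in view axes mm [-0.8  1.5 -3.7] turn [-0.4 -0.3 -0. ] se [0.6 0.5 0.6] [0.6 0.9 1. ]
[[-0.2, 0.2], [0.0, 0.2], [-0.2, -0.0], [-0.1, 0.3], [0.2, -0.5], [-1.6, -0.8], [-0.4, 0.8], [0.4, 0.1]]
```

```bash
python3 -m creep '[[1.5,-1,-3.5,0.3,0,0,0],[1.5,-1,-3.5,0.3,0,0,0],[1.5,-1,-3.5,0.3,0,0,0],[1.5,-1,-3.5,0.3,0,0,0],[1.5,-1,-3.5,0.3,0,0,0]]' 60
python3 - <<'E'
from tgt import *
delta(c+.016*F[:,2]+F@[.0008,-.0015,.0037],toolR(F)); a=snap('scene','s5.png');b=snap('side','d5.png')
h=np.array([.005,.05,.05])
for im,n in((a,'scene'),(b,'side')):
    P=np.array([(x,y,z) for x in(-1,1) for y in(-1,1) for z in(-1,1)])*h@F.T+c
    hull=cv2.convexHull(proj(n,P).astype(np.float32)).reshape(-1,2)
    m=np.zeros(im.shape[:2],np.uint8);cv2.fillPoly(m,[np.round(hull).astype(int)],1)
    x=im.astype(int);bl=((x[:,:,2]>x[:,:,0]+25)&(x[:,:,2]>x[:,:,1]+20)).astype(np.uint8)
    k=cv2.boundingRect(hull);sub=np.zeros_like(bl);y0,x0=k[1]-12,k[0]-12;sub[y0:y0+k[3]+24,x0:x0+k[2]+24]=bl[y0:y0+k[3]+24,x0:x0+k[2]+24]
    print(n,'pred',k,'blue',cv2.boundingRect(sub),'blue outside hull',int((sub&(1-m)).sum()),'inside',int((sub&m).sum()))
s=env.sense();print(s['clock'],np.abs(s['joint_velocities']).max())
E
```

```text
clock: 6.58
ee_pos: [0.523, -0.1182, 0.2664]
ee_rot: [0.082, -0.446, 0.877, -0.161]
force: [-1.0, -0.5, -2.6]
width: 0.009
grasp_force: 59.6
t 6.575 p [ 0.523  -0.1182  0.2664] w 0.009 gf 59.648401737213135 shift mm [-0.9  0.8  0.7] turn [-0.3  0.  -0. ] F [-1.  -0.5 -2.6]
scene pred (255, 221, 46, 51) blue (255, 223, 45, 49) blue outside hull 0 inside 1346
side pred (345, 211, 27, 67) blue (348, 213, 24, 64) blue outside hull 6 inside 295
6.675 0.0014217899289681606
```

The blue seen in both pictures matches the predicted tile outline at the target pose, and the arm is steady, so I'm handing in.

```bash
python3 -c "
from workcell import env
print(env.finish_job())"
```

```text
the job is handed in; nothing more can be done
None
```

The blue tile is out of the rack and was handed in held steady 20 cm in front of the lens, glazed face square to it and one edge level; pictures put it within about 1–2 mm and 1° of the target, which rests on a camera-direction estimate good to about 1°.

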